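# Half-open the sprung feed shutter over a catch tray

### The arm

A 6-joint arm with a two-finger parallel gripper is mounted at the origin on the work surface; the furniture and walls round the work are solid. World frame = base frame: x ahead of the robot, y to its left, z up, the work surface at z = 0. Lengths are in m, angles in rad, forces in N, time in s.
With the tool pointing down it reaches from about 0.35 to 0.975 m from the base axis. Payload 4.9 kg.
Tool frame: the origin (TCP) lies on the front face of the gripper's body, between the roots of the fingers; the fingertips stand 73 mm ahead of it and the grasp point (between the pads) lies 54 mm ahead of it; z points along the fingers, y is the line along which they close (so a half turn about z gives the same grasp; the last joint's range is limited). The gripper opens to 85 mm and grips with 20 to 120 N. Pads are 22 mm wide; open, the fingers measure 114 mm over their backs; the gripper's body (76 mm by 85 mm) begins 54 mm behind the grasp point. The pads swing forward as they close: fully open they stand 13 mm farther back than shut.
Start: joints at [1.038, 0.053, 1.613, -0, 1.476, -0.119], TCP at [0.251, 0.572, 0.304] pointing down, gripper open.
Joint ranges: [-3.01, 3.01], [-1.01, 2.22], [0.06, 2.58], [-1.02, 4.17], [0.09, 2.62], [-3.14, 3.14]. Speed limits (rad/s): [2.57, 2.57, 3.14, 3.14, 3.14, 3.14].

### API

Orientations are given as a rotation vector (axis times angle).
In Python, from station import status, imaging, order gives the robot as it stands.
- The arm moves only by the tool arm_command, never from a script. Its argument "increments" is a list of rows, each an object with "slide": the shift along the tool's x, y, z in m, a list of three; "spin": the turn about the tool's z in degrees; "gripper": the opening, from -1 (shut) to 1 (fully open). In form: [{"slide": [x, y, z], "spin": spin, "gripper": gripper}, ...]. A call has 1 to 8 rows; each row is the pose to reach, as a shift and turn from the pose commanded when the call began, along the tool's axes at that moment; what a row does not reach only later rows make up. A row lasts 1/12 s, in which the tool goes at most 41.7 mm and 7.16 degrees, less where a joint would pass 70% of its speed; a pose out of reach is approached as far as the arm can. A call with a gripper value outside its range is refused whole. The fingers move at their own pace and stop on an object; "newtons" is the grip in N (left out, the last holds). Time passes only in rows, so rows that repeat a pose let the fingers close. It gives the time, the measured TCP pose, the force, the opening and the grip force at its end, in the units of the state.
- status.get_obs(): the state, without advancing time (a new reading comes with each control period).
- imaging.get_image(name): name is "side" or "top" or "wrist"; returns a dict with "frame" (420x560x3 uint8, red, green, blue), "vfov" (degrees; the focal length in pixels is half the picture's height over the tangent of half this angle, whatever the lens; pixels are square), "cx", "cy" (the principal point, pixels), "view" (4x4, takes a point from world to camera coordinates); the wrist camera has in their place "mount" (4x4, takes a point from camera to tool coordinates, whose origin is the TCP and whose axes are the flange's). Camera axes: x right, y up, looking along -z (the intrinsics and any distortion apply to the point x, -y, -z); pixel columns grow to the right and rows downward; lengths in m; the calibration is good to about 2 mm. A picture is of the moment at which its call begins: read the wrist's pose just before it. There is no depth.
- order.finish_job(): hands the job in; it is judged then, once.
The state is a dict: "t": time; "q": joint angles; "dq": joint speeds; "effort": joint torques, N m; "tool_pos": TCP position; "tool_rot": TCP orientation; "contact_force": force on the tool from outside, world axes, zero at the start; "wrist_torque": the same for the moment, N m; "opening": finger opening in m; "grip_force": force on a finger pad.
Only numpy, scipy, OpenCV 4.12 (cv2) and the standard library are available. Lean on these libraries where they do the work, as an engineer would, in place of code of your own. Each camera call takes 0.05 s, during which the arm holds its last target. There are 200 camera calls.

### The job

Stand the blue tray on the worktop under the mouth of the sloping chute and let go of it. Then slide the orange spring-loaded shutter (its grip is the black knob) to half travel (white pointer at the green mark), so that the three white spacers slide out into the tray while the brass ones stay in the chute, and finish while still holding the shutter there: it springs shut if let go. Leave the bottle, tape roll, tin and timer where they are.

Things in the scene. Friction and masses are not known exactly. Their poses are not given: they have to be found in the camera images.
- chute: fixed aluminium chute on dark legs. Origin: on the worktop, below the shut shutter plate, mid-width. x points up the slope (away from the mouth), y across, z up. Smooth floor, 72 mm wide, falls at 35 degrees toward -x, 78 mm high at x = 0; lip at x = -25 mm. Legs and foot only at x = +44 to +104 mm. Highest at the back: 163 mm at x = 80. Two lanes 30 mm wide: white spacers at -y, brass at +y.
- lip (a point): middle of the chute's lip edge, 25 mm toward -x from the chute's origin, 61 mm above the worktop; the underside of the floor is 54 mm high here, so the tray's far wall fits beneath it, behind the lip
- gate (a joint): travel of the orange shutter in m, along the chute's +y: 0 shut, 0.032 half, 0.064 full. A spring shuts it: 3 N at 0, 6.2 N at half, 9.4 N at full. At half the white lane is open, the brass lane closed; beyond about 0.045 brass may escape. Its rail (over x = 0, y = -46 to +120, z = 112 to 120 mm in the chute's frame) bears a white (shut), green (half) and red (full) mark in front.
- knob (a point): grip point of the shutter's upright black knob, on its axis; moves with the shutter. When shut at x = 5, y = 0, z = 155 mm in the chute's frame. The knob is 16 mm thick here (20 mm at the top, which is 172 mm high) and stands on a carriage 30 mm square whose top is 131 mm high; nothing stands beside it
- tray: loose open blue plastic tray, 130 mm (x) by 100 mm (y), walls 3 mm thick and 36 mm high, about 0.2 kg. Origin: underside, centre. Its handle is on the -x end. The pieces leap up to about 60 mm out from the lip: with its +x wall beneath the chute behind the lip, its middle about 30 mm out from the lip catches them
- handle (a point): grip point of the tray's upright block handle: 12 mm thick (tray x), 44 mm wide (tray y), rising to 64 mm above the tray's underside, on the outside of the -x end wall; this point is at x = -70, y = 0, z = 50 mm in the tray's frame
- white_0: white plastic spacer, a disc 22 mm across and 12 mm thick, 15 g; lowest in the -y lane. Origin: centre of its underside
- white_1: same, middle one
- white_2: same, highest one
- brass_0: brass-coloured spacer, a disc 22 mm across and 12 mm thick, 15 g; lowest in the +y lane. Origin: centre of its underside
- brass_1: same, highest one
- bottle: bystander: brown bottle with a blue cap, 56 mm across, 105 mm tall; origin under its centre
- tape: bystander: roll of tape lying flat, 64 mm across, 19 mm high; origin under its centre
- tin: bystander: white screw tin, 54 mm across, 26 mm high; origin under its centre
- timer: bystander: white timer with a red key, 56 by 66 mm, 20 mm high; origin under its centre
Mind the look-alikes: they are no part of the job. Of the things shaped like the tray, the blue one is meant.

How it is judged:
On the way, in this order (a step that is already met when the one before it is completed fails the run):
1. the tray stands on the worktop under the chute's mouth, let go, with the shutter still shut (horizontal distance between tray and lip below 0.065 m and height (world z) of tray below 0.006 m and contact force between the fingers and tray below 0.1 N and value of joint gate below 0.008 m), for 0.2 s.
2. the shutter is opened by the fingers (value of joint gate above 0.02 m and contact force between the fingers and gate above 1.5 N), for 0.1 s.
At the end, for the whole second after the job is handed in: the fingers hold the shutter at half travel (0.032 m within 6 mm) with at least 1.5 N, all three white spacers lie in the tray, which stands flat on the worktop, and both brass spacers are still in the chute behind the shutter (x of white_0 in the frame of tray between -0.065 and 0.065 m and y of white_0 in the frame of tray between -0.05 and 0.05 m and z of each of white_0, white_1, white_2 in the frame of tray below 0.036 m and x of white_1 in the frame of tray between -0.065 and 0.065 m and y of white_1 in the frame of tray between -0.05 and 0.05 m and x of white_2 in the frame of tray between -0.065 and 0.065 m and y of white_2 in the frame of tray between -0.05 and 0.05 m and x of each of brass_0, brass_1 in the frame of chute above 0 m and height (world z) of each of brass_0, brass_1 above 0.07 m and value of joint gate between 0.026 and 0.038 m and contact force between the fingers and gate above 1.5 N and height (world z) of tray below 0.006 m and angle between tray's own z axis and vertical below 0.1 rad); the arm keeps its last pose, push and grip.
It fails at once if a brass spacer leaves the chute (x of any of brass_0, brass_1 in the frame of chute below -0.02 m).
It fails at once if a bystander is moved by more than 40 mm (distance of any of bottle, tape, tin, timer from where it was at the start of the episode above 0.04 m).
It also fails if it takes over 48 s, if anything falls off the work surface, if the arm or the gripper's body presses on something with over 40 N, if the wrist force passes 120 N, or if a joint passes its speed limit or range.

## Working session

There is one attempt and no reset: what is moved stays moved. The work goes in short steps, Python scripts to look and compute and a tool call to move; the robot and the scene stay as the last step left them, time stands still between calls to the robot, and variables do not carry over. Pictures are saved under pics/ and viewed, at most 10 in all, crops included, and the job is handed in when it is done.

Besides the shell and the picture viewer there is one more tool, called after "Call:" as name(argument=value, ...), one argument or row to a line, values as JSON. arm_command: Moves the arm, as the interface text tells. Its arguments: {"type":"object","properties":{"increments":{"type":"array","items":{"type":"object","properties":{"slide":{"type":"array","items":{"type":"number"}},"spin":{"type":"number"},"gripper":{"type":"number"}}}},"newtons":{"type":"number"}},"required":["increments"]}

```bash
ls; mkdir -p pics
cat > h.py <<'E'
import numpy as np,cv2,json
from station import status,imaging,order
from scipy.spatial.transform import Rotation as R
def grab(n,f):
    o=status.get_obs(); d=imaging.get_image(n)
    cv2.imwrite(f,d["frame"][:,:,::-1])
    if "view" in d: c2w=np.linalg.inv(np.array(d["view"]))
    else:
        T=np.eye(4);T[:3,:3]=R.from_rotvec(o["tool_rot"]).as_matrix();T[:3,3]=o["tool_pos"];c2w=T@np.array(d["mount"])
    np.savez(f[:-4]+".npz",c2w=c2w,frame=d["frame"],f=210/np.tan(np.radians(d["vfov"])/2),cx=d["cx"],cy=d["cy"])
    return d
def ray(n,u,v):
    c=np.load(n); w=c["c2w"]; d=w[:3,:3]@np.array([(u-c["cx"])/c["f"],-(v-c["cy"])/c["f"],-1]); return w[:3,3],d
def onz(n,u,v,z):
    o,d=ray(n,u,v); return o+d*(z-o[2])/d[2]
def proj(n,p):
    c=np.load(n); q=np.linalg.inv(c["c2w"])@np.append(p,1); return c["cx"]+c["f"]*q[0]/-q[2], c["cy"]-c["f"]*q[1]/-q[2]
def tri(n1,a,n2,b):
    o1,d1=ray(n1,*a);o2,d2=ray(n2,*b)
    s=np.linalg.lstsq(np.c_[d1,-d2],o2-o1,rcond=None)[0]; p,q=o1+s[0]*d1,o2+s[1]*d2
    return (p+q)/2,np.linalg.norm(p-q)
E
python3 - <<'E'
from h import *
for n in("side","top","wrist"):
    d=grab(n,f"pics/{n}0.png"); print(n,{k:(np.round(v,3).tolist()) for k,v in d.items() if k!="frame"})
o=status.get_obs(); print(o)
E
```

```text
pics
side {'vfov': 43.483, 'cx': 286.052, 'cy': 207.904, 'view': [[-0.173, 0.985, 0.003, 0.089], [-0.729, -0.13, 0.672, 0.273], [0.662, 0.114, 0.74, -1.704], [0.0, 0.0, 0.0, 1.0]]}
top {'vfov': 53.8, 'cx': 280.579, 'cy': 204.009, 'view': [[0.001, -1.0, -0.002, -0.01], [0.998, 0.001, 0.068, -0.502], [-0.068, -0.002, 0.998, -1.0], [0.0, 0.0, 0.0, 1.0]]}
wrist {'vfov': 70.891, 'cx': 276.128, 'cy': 209.905, 'mount': [[0.002, 0.953, 0.302, 0.078], [1.0, -0.002, 0.001, 0.0], [0.001, 0.302, -0.953, -0.069], [0.0, 0.0, 0.0, 1.0]]}
{'t': 0.15, 'q': array([ 1.03800180e+00,  5.31920559e-02,  1.61393863e+00,  3.41091153e-06,
        1.47601376e+00, -1.18973799e-01]), 'dq': array([-0.00119863, -0.00327409, -0.00485355,  0.00017131,  0.00311261,
       -0.00022756]), 'effort': array([ 1.80642633e-04, -3.94242203e+01, -3.70721447e+01, -1.09426101e-04,
        4.73508248e-03, -5.90206923e-06]), 'tool_pos': array([0.25111853, 0.57193863, 0.30297739]), 'tool_rot': array([-6.45297439e-01, -3.07409317e+00,  2.30717805e-03]), 'contact_force': array([-0.16290698,  0.27567785, -0.16099781]), 'wrist_torque': array([ 0.03200572,  0.01716375, -0.01632782]), 'grip_force': 0.0, 'opening': 0.08586604339144864}
```

View pics/side0.png

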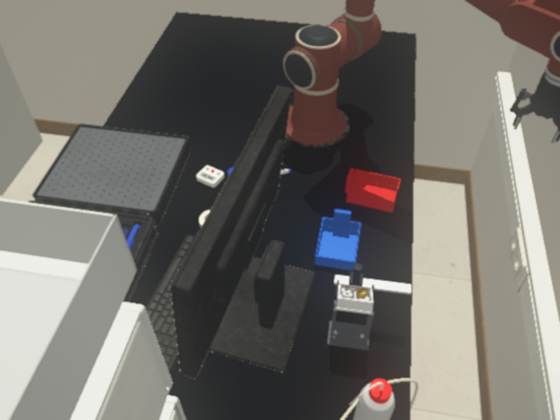

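View pics/top0.png

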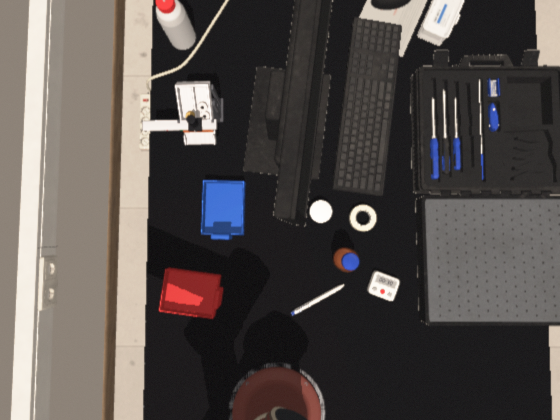

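Run:
```python
from h import *
n="pics/top0.npz"; im=np.load(n)["frame"]; 
hsv=cv2.cvtColor(im,cv2.COLOR_RGB2HSV)
m=cv2.inRange(hsv,(100,150,60),(125,255,255)); m[:,:180]=0;m[:,260:]=0
c=max(cv2.findContours(m,0,1)[0],key=cv2.contourArea); print(cv2.boundingRect(c),cv2.minAreaRect(c))
for b in cv2.boxPoints(cv2.minAreaRect(c)): print(b,onz(n,*b,0.036))
for p in((193,122),(183,83),(211,83),(215,145),(183,145)): print(p,onz(n,*p,0.11),onz(n,*p,.17))
s=cv2.imread("pics/top0.png"); a=cv2.resize(s[70:250,120:270],None,fx=3.2,fy=3.2,interpolation=cv2.INTER_CUBIC)
s=cv2.imread("pics/side0.png"); b=cv2.resize(s[200:360,310:420],None,fx=2.9,fy=3.6,interpolation=cv2.INTER_CUBIC)
h=576;cv2.imwrite("pics/crop.png",np.hstack([a[:h],b[:h]])[:, :800]); print(a.shape,b.shape)
```

```text
(201, 179, 44, 61) ((222.5, 209.0), (60.0, 43.0), 90.0)
[201. 179.] [0.56129725 0.18354223 0.036     ]
[244. 179.] [0.56140399 0.07942456 0.036     ]
[244. 239.] [0.41667643 0.07837194 0.036     ]
[201. 239.] [0.41654148 0.18146863 0.036     ]
(193, 122) [0.68153096 0.18902606 0.11      ] [0.66535539 0.175985   0.17      ]
(183, 83) [0.77174399 0.21321852 0.11      ] [0.74969322 0.19860191 0.17      ]
(211, 83) [0.77177965 0.14943562 0.11      ] [0.74972656 0.13897292 0.17      ]
(215, 145) [0.62891113 0.13860661 0.11      ] [0.61616246 0.12884916 0.17      ]
(183, 145) [0.62884895 0.21074963 0.11      ] [0.61610434 0.19629381 0.17      ]
(576, 480, 3) (576, 319, 3)
```

View pics/crop.png

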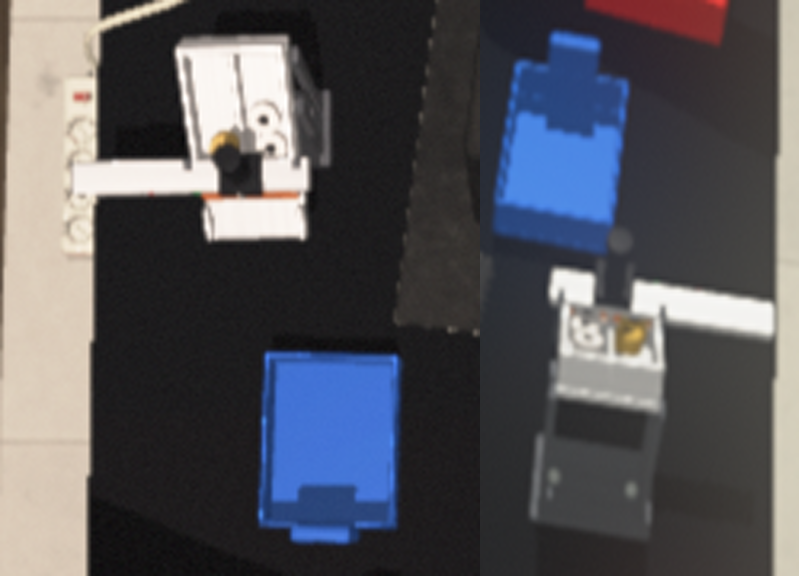

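Run:
```python
from h import *
T="pics/top0.npz";S="pics/side0.npz"
def t(x,y): return (x/3.2+120-.34,y/3.2+70-.34)
def s(x,y): return ((x-480)/2.9+310-.33,y/3.6+200-.36)
print("knob",tri(T,t(228,150),S,s(620,240)))
for p in((263,353),(400,353),(397,525),(259,525)): print("rim",onz(T,*t(*p),.036))
for p in((292,542),(357,542)): print("handle near top",onz(T,*t(*p),.064))
for p in((297,487),(356,487)): print("handle far top",onz(T,*t(*p),.064))
for p in((206,240),(306,240)): print("lip",onz(T,*t(*p),.061),onz(T,*t(*p),.075))
for p in((75,194),(307,200)): print("rail front",onz(T,*t(*p),.115))
for p in((75,160),(307,158)): print("rail back",onz(T,*t(*p),.12))
for p in((177,42),(290,35)): print("back",onz(T,*t(*p),.163))
print(R.from_rotvec(status.get_obs()["tool_rot"]).as_matrix().round(3))
```

```text
knob (array([0.67489147, 0.17979482, 0.17745026]), np.float64(0.0017036711035815252))
rim [0.55893027 0.18145613 0.036     ]
rim [0.559037   0.07780984 0.036     ]
rim [0.42929167 0.07912947 0.036     ]
rim [0.42915877 0.18261545 0.036     ]
handle near top [0.41695788 0.15295151 0.064     ]
handle near top [0.41701984 0.10562002 0.064     ]
handle far top [0.45697735 0.14980821 0.064     ]
handle far top [0.45703028 0.10672502 0.064     ]
lip [0.64007602 0.22011135 0.061     ] [0.63709046 0.21677359 0.075     ]
lip [0.64013985 0.14590839 0.061     ] [0.63715337 0.14364127 0.075     ]
rail front [0.66118109 0.29984391 0.115     ]
rail front [0.65703732 0.13680219 0.115     ]
rail back [0.68407451 0.2987216  0.12      ]
rail back [0.68561654 0.13635002 0.12      ]
back [0.75272808 0.2175533  0.163     ]
back [0.75757291 0.14179593 0.163     ]
[[-0.916  0.402 -0.001]
 [ 0.402  0.916 -0.001]
 [ 0.    -0.002 -1.   ]]
```

Call:
arm_command(
  increments=[
    {"slide":[-0.0275,-0.0275,0],"spin":7,"gripper":1},
    {"slide":[-0.055,-0.055,0],"spin":14,"gripper":1},
    {"slide":[-0.0825,-0.0825,0],"spin":21,"gripper":1},
    {"slide":[-0.11,-0.11,0],"spin":28,"gripper":1},
    {"slide":[-0.1375,-0.1375,0],"spin":35,"gripper":1},
    {"slide":[-0.165,-0.165,0],"spin":42,"gripper":1},
    {"slide":[-0.1925,-0.1925,0],"spin":49,"gripper":1},
    {"slide":[-0.22,-0.22,0],"spin":56,"gripper":1},
  ],
)

```text
t: 0.82
tool_pos: [0.3643, 0.2806, 0.3037]
tool_rot: [2.02, 2.406, -0.0]
contact_force: [1.6, -0.3, 0.3]
opening: 0.0857
grip_force: 0.0
```

```bash
cat > go.py <<'E'
# prints the slide/spin from the present pose to a given TCP x y z and yaw (of tool y axis, deg)
import sys
from h import *
o=status.get_obs(); M=R.from_rotvec(o["tool_rot"]).as_matrix()
x,y,z,a=map(float,sys.argv[1:5])
yaw=np.degrees(np.arctan2(M[1,1],M[0,1]))
print("t",round(o["t"],2),"pos",o["tool_pos"].round(4),"q",o["q"].round(2),"yaw",yaw.round(2),"tilt",M[:,2].round(3),"F",o["contact_force"].round(1),"grip",round(o["grip_force"],1),"open",round(o["opening"],4))
print("slide",(M.T@(np.array([x,y,z])-o["tool_pos"])).round(4),"spin",round((yaw-a+180)%360-180,2))
E
python3 go.py 0.424 0.130 0.25 -0.3
```

```text
t 0.82 pos [0.3643 0.2806 0.3037] q [ 0.49 -0.36  1.98 -0.    1.52  0.32] yaw 9.98 tilt [ 0. -0. -1.] F [ 1.6 -0.3  0.3] grip 0.0 open 0.0857
slide [-0.1586  0.0327  0.0537] spin 10.28
```

Call:
arm_command(
  increments=[
    {"slide":[-0.032,0.007,0.007],"spin":3,"gripper":1},
    {"slide":[-0.064,0.014,0.014],"spin":6,"gripper":1},
    {"slide":[-0.096,0.021,0.021],"spin":9,"gripper":1},
    {"slide":[-0.128,0.028,0.028],"spin":10.3,"gripper":1},
    {"slide":[-0.1586,0.033,0.035],"spin":10.3,"gripper":1},
    {"slide":[-0.1586,0.033,0.035],"spin":10.3,"gripper":1},
    {"slide":[-0.1586,0.033,0.035],"spin":10.3,"gripper":1},
  ],
)

```text
t: 1.4
tool_pos: [0.425, 0.1311, 0.2681]
tool_rot: [-2.224, -2.217, 0.002]
contact_force: [0.2, 0.2, 0.6]
opening: 0.0855
grip_force: 0.0
```

```bash
python3 go.py 0.424 0.130 0.112 -0.3; python3 -c "
from h import *
grab('wrist','pics/w1.png')"
```

```text
t 1.4 pos [0.425  0.1311 0.2681] q [ 0.13 -0.38  2.05  0.    1.47  0.13] yaw -0.2 tilt [-0.002  0.    -1.   ] F [0.2 0.2 0.6] grip 0.0 open 0.0855
slide [-0.0011 -0.0007  0.1561] spin 0.1
```

View pics/w1.png

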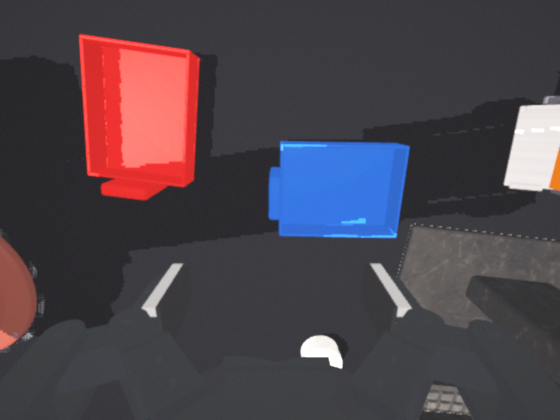

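Run:
```python
from h import *
W="pics/w1.npz"
for p,z in(((270,168),.064),((270,219),.064),((281,168),.064),((281,219),.064),((280,142),.036),((408,144),.036),((398,237),.036),((279,237),.036),((515,107),.075),((505,187),.075),((505,187),.061),((513,107),.061)): print(p,onz(W,*p,z).round(4))
print(proj(W,np.array([.424,.13,.064])))
im=np.load(W)["frame"];hsv=cv2.cvtColor(im,cv2.COLOR_RGB2HSV);m=cv2.inRange(hsv,(100,120,60),(130,255,255));c=max(cv2.findContours(m,0,1)[0],key=cv2.contourArea);print(cv2.approxPolyDP(c,2,True).reshape(-1,2).tolist())
```

```text
(270, 168) [0.418 0.163 0.064]
(270, 219) [0.4176 0.1128 0.064 ]
(281, 168) [0.4282 0.163  0.064 ]
(281, 219) [0.4284 0.1128 0.064 ]
(280, 142) [0.4275 0.1844 0.036 ]
(408, 144) [0.5553 0.1822 0.036 ]
(398, 237) [0.5577 0.0819 0.036 ]
(279, 237) [0.4267 0.0819 0.036 ]
(515, 107) [0.6237 0.2159 0.075 ]
(505, 187) [0.6313 0.1474 0.075 ]
(505, 187) [0.6424 0.1441 0.061 ]
(513, 107) [0.6326 0.2163 0.061 ]
(np.float64(276.4786716305657), np.float64(202.18451166353177))
[[280, 141], [279, 165], [270, 167], [268, 178], [268, 217], [278, 221], [279, 235], [396, 237], [409, 145], [396, 142]]
```

Call:
arm_command(
  increments=[
    {"slide":[0,-0.001,0.035],"spin":0,"gripper":1},
    {"slide":[0,-0.001,0.07],"spin":0,"gripper":1},
    {"slide":[0.001,-0.001,0.105],"spin":0,"gripper":1},
    {"slide":[0.001,-0.001,0.135],"spin":0,"gripper":1},
    {"slide":[0.001,-0.001,0.156],"spin":0,"gripper":1},
    {"slide":[0.001,-0.001,0.156],"spin":0,"gripper":1},
    {"slide":[0.001,-0.001,0.156],"spin":0,"gripper":0},
    {"slide":[0.001,-0.001,0.156],"spin":0,"gripper":-0.6},
  ],
  newtons=50,
)

```text
t: 2.12
tool_pos: [0.4251, 0.1342, 0.1147]
tool_rot: [2.219, 2.222, 0.004]
contact_force: [0.4, -0.6, 0.4]
opening: 0.0643
grip_force: 0.0
```

Call:
arm_command(
  increments=[
    {"slide":[0,0,0],"spin":0,"gripper":-1},
    {"slide":[0,0,0],"spin":0,"gripper":-1},
    {"slide":[0,0,0],"spin":0,"gripper":-1},
    {"slide":[0,0,0],"spin":0,"gripper":-1},
    {"slide":[0,0,0],"spin":0,"gripper":-1},
    {"slide":[0,0,0],"spin":0,"gripper":-1},
    {"slide":[0,0,0],"spin":0,"gripper":-1},
    {"slide":[0,0,0],"spin":0,"gripper":-1},
  ],
  newtons=50,
)

```text
t: 2.78
tool_pos: [0.4247, 0.1332, 0.1141]
tool_rot: [2.222, 2.22, 0.002]
contact_force: [-1.6, 0.4, 6.0]
opening: 0.0115
grip_force: 50.3
```

```bash
python3 go.py 0.542 0.182 0.112 -1.0
```

```text
t 2.78 pos [0.4247 0.1332 0.1141] q [ 0.14 -0.19  2.18  0.    1.15  0.14] yaw -0.03 tilt [ 0.001  0.    -1.   ] F [-1.6  0.4  6. ] grip 50.3 open 0.0115
slide [0.0488 0.1172 0.0022] spin 0.97
```

Call:
arm_command(
  increments=[
    {"slide":[0,0,-0.003],"spin":0,"gripper":-1},
    {"slide":[0,0,-0.006],"spin":0,"gripper":-1},
    {"slide":[0.012,0.02,-0.006],"spin":0,"gripper":-1},
    {"slide":[0.03,0.04,-0.006],"spin":1,"gripper":-1},
    {"slide":[0.05,0.06,-0.006],"spin":1,"gripper":-1},
    {"slide":[0.05,0.08,-0.006],"spin":1,"gripper":-1},
    {"slide":[0.05,0.1,-0.006],"spin":1,"gripper":-1},
    {"slide":[0.05,0.118,-0.006],"spin":1,"gripper":-1},
  ],
)

```text
t: 3.45
tool_pos: [0.5427, 0.1835, 0.1182]
tool_rot: [-2.24, -2.202, 0.002]
contact_force: [-1.8, -0.6, -1.2]
opening: 0.0109
grip_force: 49.2
```

Call:
arm_command(
  increments=[
    {"slide":[0,0,0],"spin":0,"gripper":-1},
    {"slide":[0,0,0],"spin":0,"gripper":-1},
  ],
)

```text
t: 3.62
tool_pos: [0.5422, 0.183, 0.1184]
tool_rot: [-2.241, -2.201, 0.002]
contact_force: [-1.1, 0.6, -2.0]
opening: 0.0113
grip_force: 49.3
```

```bash
python3 go.py 0.542 0.183 0.1141 -1.0;  python3 - <<'E'
from h import *
for n in("top","side","wrist"): grab(n,f"pics/{n}1.png")
t=cv2.imread("pics/top1.png")[70:220,110:280];s=cv2.imread("pics/side1.png")[190:350,300:420];w=cv2.imread("pics/wrist1.png")
r=lambda a,h:cv2.resize(a,(int(a.shape[1]*h/a.shape[0]),h),interpolation=cv2.INTER_CUBIC)
a=np.hstack([r(t,290),r(s,290)]);b=r(w,290);W=max(a.shape[1],b.shape[1])
p=lambda x:np.hstack([x,np.zeros((290,W-x.shape[1],3),np.uint8)])
cv2.imwrite("pics/m1.png",np.vstack([p(a),p(b)]))
E
```

```text
t 3.62 pos [0.5422 0.183  0.1184] q [0.2  0.12 1.87 0.   1.15 0.21] yaw -1.03 tilt [-0.001 -0.    -1.   ] F [-1.1  0.6 -2. ] grip 49.3 open 0.0113
slide [-0.     -0.0002  0.0043] spin -0.03
```

View pics/m1.png

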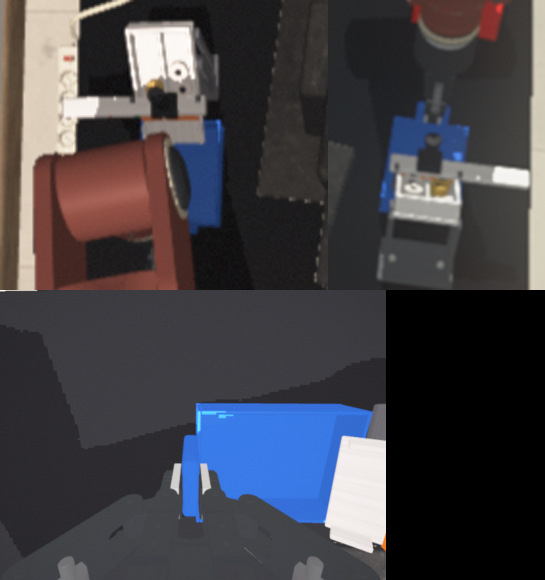

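Run:
```python
from h import *
W="pics/wrist1.npz";T="pics/top1.npz"
im=np.load(W)["frame"];hsv=cv2.cvtColor(im,cv2.COLOR_RGB2HSV)
m=cv2.inRange(hsv,(0,0,170),(179,40,255));m[:,:440]=0
c=max(cv2.findContours(m,0,1)[0],key=cv2.contourArea);P=cv2.approxPolyDP(c,3,True).reshape(-1,2);
for p in P: print(p,onz(W,*p,.061).round(4),onz(W,*p,.08).round(4))
k=.6905
for p in((197,403),(340,404),(372,410),(197,520)): q=(p[0]/k,(p[1]-290)/k); print("rim",q,onz(W,*q,.040).round(4))
for p in((141,142),(203,143)): q=(p[0]/290*150+110,p[1]/290*150+70); print("lip top",onz(T,*q,.061))
for p in((222,122),(219,226)): q=(p[0]/290*150+110,p[1]/290*150+70); print("tray top",onz(T,*q,.040))
```

```text
[498 211] [0.6398 0.2189 0.061 ] [0.625  0.2253 0.08  ]
[471 340] [0.6408 0.1485 0.061 ] [0.6258 0.1655 0.08  ]
[479 345] [0.6455 0.1452 0.061 ] [0.6298 0.1627 0.08  ]
[480 360] [0.6479 0.1354 0.061 ] [0.6319 0.1543 0.08  ]
[539 380] [0.6827 0.1213 0.061 ] [0.6614 0.1424 0.08  ]
[539 365] [0.6801 0.1316 0.061 ] [0.6592 0.1512 0.08  ]
[553 368] [0.6881 0.1295 0.061 ] [0.666  0.1494 0.08  ]
[559 350] [0.688  0.1415 0.061 ] [0.6659 0.1595 0.08  ]
[559 218] [0.6679 0.2152 0.061 ] [0.6488 0.2221 0.08  ]
rim (285.3005068790731, 163.64952932657494) [0.5454 0.2383 0.04  ]
rim (492.39681390296886, 165.09775524981896) [0.6483 0.236  0.04  ]
rim (538.7400434467777, 173.78711078928313) [0.6724 0.2313 0.04  ]
rim (285.3005068790731, 333.09196234612597) [0.5448 0.1362 0.04  ]
lip top [0.64298568 0.22278346 0.061     ]
lip top [0.6418078  0.14660509 0.061     ]
tray top [0.67305558 0.12646036 0.04      ]
tray top [0.54170174 0.12882933 0.04      ]
```

Call:
arm_command(
  increments=[
    {"slide":[0,0,0.002],"spin":0,"gripper":-1},
    {"slide":[0,0,0.004],"spin":0,"gripper":-1},
    {"slide":[0,0,0.005],"spin":0,"gripper":-1},
    {"slide":[0,0,0.005],"spin":0,"gripper":-1},
    {"slide":[0,0,0.005],"spin":0,"gripper":-0.3},
    {"slide":[0,0,0.005],"spin":0,"gripper":0.2},
    {"slide":[0,0,0.005],"spin":0,"gripper":0.2},
    {"slide":[0,0,0.005],"spin":0,"gripper":0.2},
  ],
)

```text
t: 4.43
tool_pos: [0.5423, 0.1832, 0.1141]
tool_rot: [2.241, 2.202, 0.001]
contact_force: [-0.2, -0.7, -0.7]
opening: 0.0511
grip_force: 0.0
```

Call:
arm_command(
  increments=[
    {"slide":[0,0,0],"spin":0,"gripper":0.2},
    {"slide":[0,0,0],"spin":0,"gripper":0.2},
    {"slide":[0,0,-0.03],"spin":0,"gripper":0.2},
    {"slide":[0,0,-0.065],"spin":0,"gripper":0.2},
    {"slide":[0,0,-0.1],"spin":0,"gripper":0.2},
    {"slide":[0,0,-0.135],"spin":0,"gripper":0.2},
    {"slide":[0,0,-0.165],"spin":0,"gripper":0.2},
    {"slide":[0,0,-0.165],"spin":0,"gripper":0.2},
  ],
)

```text
t: 5.1
tool_pos: [0.545, 0.1838, 0.2878]
tool_rot: [2.235, 2.197, 0.018]
contact_force: [0.6, -0.5, 1.1]
opening: 0.051
grip_force: 0.0
```

```bash
python3 go.py 0.58 0.181 0.30 88;  python3 - <<'E'
from h import *
for n in("side","wrist"): grab(n,f"pics/{n}2.png")
s=cv2.imread("pics/side2.png")[190:350,300:420];w=cv2.imread("pics/wrist2.png")
r=lambda a,h:cv2.resize(a,(int(a.shape[1]*h/a.shape[0]),h),interpolation=cv2.INTER_CUBIC)
cv2.imwrite("pics/m2.png",np.hstack([r(w,420),r(s,420)])[:,:800])
E
```

```text
t 5.1 pos [0.545  0.1838 0.2878] q [ 0.2  -0.06  1.75  0.    1.44  0.21] yaw -1.0 tilt [ 0.014  0.003 -1.   ] F [ 0.6 -0.5  1.1] grip 0.0 open 0.051
slide [-0.0022  0.0352 -0.0117] spin -89.0
```

View pics/m2.png

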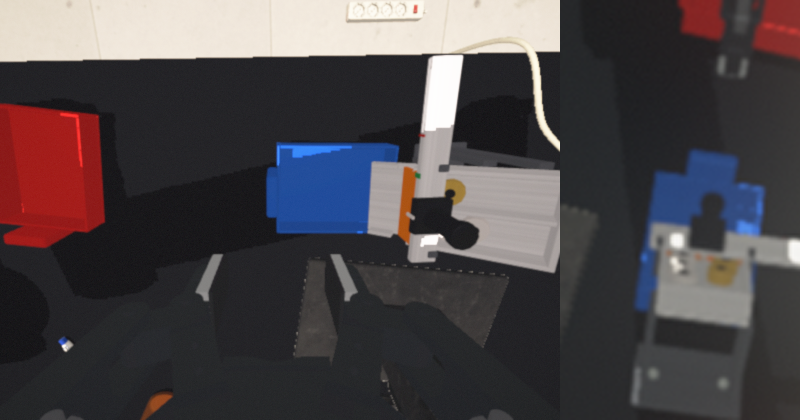

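Run:
```python
from h import *
W="pics/wrist2.npz"
print("knob",onz(W,461,235,.172),tri(W,(461,235),"pics/side2.npz",(300+(712-560)*160/420,190+205*160/420)),tri(W,(461,235),"pics/top0.npz",(191,116.5)))
for p in((428,56),(408,262),(462,57),(437,262)): print("rail",onz(W,*p,.12).round(4))
for p in((370,162),(367,235)): print("lip",onz(W,*p,.061).round(4))
```

```text
knob [0.66726675 0.18434183 0.172     ] (array([0.67111829, 0.18164518, 0.16627093]), np.float64(0.0005154645675771272)) (array([0.67720155, 0.18079081, 0.16145371]), np.float64(0.005347076741367265))
rail [0.6549 0.301  0.12  ]
rail [0.6602 0.1374 0.12  ]
rail [0.6794 0.3    0.12  ]
rail [0.6858 0.1369 0.12  ]
lip [0.6386 0.2171 0.061 ]
lip [0.6417 0.139  0.061 ]
```

Call:
arm_command(
  increments=[
    {"slide":[0,0.01,-0.015],"spin":-7,"gripper":0.7},
    {"slide":[0,0.02,-0.02],"spin":-14,"gripper":0.7},
    {"slide":[0,0.03,-0.02],"spin":-21,"gripper":0.7},
    {"slide":[0,0.04,-0.02],"spin":-28,"gripper":0.7},
    {"slide":[0,0.05,-0.02],"spin":-35,"gripper":0.7},
    {"slide":[0,0.06,-0.02],"spin":-42,"gripper":0.7},
    {"slide":[0,0.07,-0.02],"spin":-49,"gripper":0.7},
    {"slide":[0,0.08,-0.02],"spin":-56,"gripper":0.7},
  ],
)

```text
t: 5.87
tool_pos: [0.6217, 0.1816, 0.2957]
tool_rot: [-0.935, -2.995, 0.003]
contact_force: [-0.5, -0.5, 0.3]
opening: 0.0726
grip_force: 0.0
```

```bash
python3 go.py 0.671 0.182 0.30 91
```

```text
t 5.87 pos [0.6217 0.1816 0.2957] q [ 0.17  0.11  1.56 -0.    1.47 -0.8 ] yaw 55.34 tilt [-0.005 -0.001 -1.   ] F [-0.5 -0.5  0.3] grip 0.0 open 0.0726
slide [-0.0403  0.0284 -0.0045] spin -35.66
```

Call:
arm_command(
  increments=[
    {"slide":[-0.01,0.007,0],"spin":-7,"gripper":0.7},
    {"slide":[-0.02,0.014,0],"spin":-14,"gripper":0.7},
    {"slide":[-0.03,0.021,0],"spin":-21,"gripper":0.7},
    {"slide":[-0.04,0.028,0],"spin":-28,"gripper":0.7},
    {"slide":[-0.04,0.028,0],"spin":-35,"gripper":0.7},
    {"slide":[-0.04,0.028,0],"spin":-36,"gripper":0.7},
    {"slide":[-0.04,0.028,0],"spin":-36,"gripper":0.7},
  ],
)

```text
t: 6.45
tool_pos: [0.6702, 0.1816, 0.2963]
tool_rot: [0.024, -3.138, 0.001]
contact_force: [-0.5, 0.1, 0.1]
opening: 0.0725
grip_force: 0.0
```

```bash
python3 go.py 0.671 0.182 0.212 91;  python3 - <<'E'
from h import *
grab("wrist","pics/wrist3.png")
E
```

```text
t 6.45 pos [0.6702 0.1816 0.2963] q [ 0.16  0.22  1.44 -0.    1.48 -1.43] yaw 90.86 tilt [-0.004 -0.001 -1.   ] F [-0.5  0.1  0.1] grip 0.0 open 0.0725
slide [-0.0011  0.0004  0.0843] spin -0.14
```

View pics/wrist3.png

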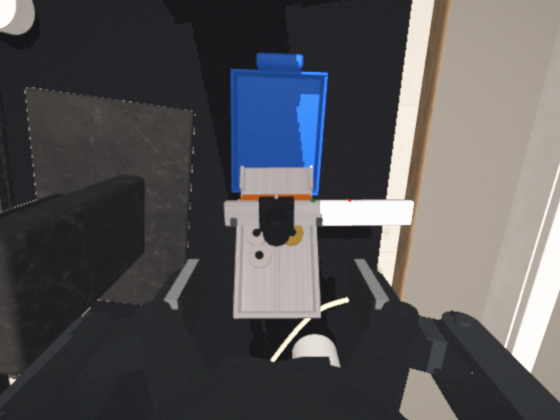

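Run:
```python
from h import *
W="pics/wrist3.npz"
print(onz(W,276,234,.172),tri(W,(276,234),"pics/wrist2.npz",(461,235)))
for p in((276,199),(312,199),(349,200)): print(onz(W,*p,.116).round(4))
```

```text
[0.67033639 0.18199373 0.172     ] (array([0.67248079, 0.18170961, 0.16526285]), np.float64(0.0012401183369772143))
[0.66   0.1817 0.116 ]
[0.6595 0.2132 0.116 ]
[0.6598 0.2457 0.116 ]
```

Call:
arm_command(
  increments=[
    {"slide":[0,0,0.03],"spin":0,"gripper":0.7},
    {"slide":[0,0,0.055],"spin":0,"gripper":0.7},
    {"slide":[0,0,0.075],"spin":0,"gripper":0.7},
    {"slide":[0,0,0.084],"spin":0,"gripper":0.7},
    {"slide":[0,0,0.084],"spin":0,"gripper":0.7},
    {"slide":[0,0,0.084],"spin":0,"gripper":0.7},
  ],
)

```text
t: 7.0
tool_pos: [0.6707, 0.1818, 0.2148]
tool_rot: [0.026, -3.141, 0.0]
contact_force: [0.8, 0.9, 0.7]
opening: 0.0729
grip_force: 0.0
```

Call:
arm_command(
  increments=[
    {"slide":[0,0,0.003],"spin":0,"gripper":0},
    {"slide":[0,0,0.003],"spin":0,"gripper":-0.4},
    {"slide":[0,0,0.003],"spin":0,"gripper":-1},
    {"slide":[0,0,0.003],"spin":0,"gripper":-1},
    {"slide":[0,0,0.003],"spin":0,"gripper":-1},
    {"slide":[0,0,0.003],"spin":0,"gripper":-1},
    {"slide":[0,0,0.003],"spin":0,"gripper":-1},
    {"slide":[0,0,0.003],"spin":0,"gripper":-1},
  ],
  newtons=40,
)

```text
t: 7.67
tool_pos: [0.6714, 0.1815, 0.2131]
tool_rot: [-0.027, 3.14, -0.001]
contact_force: [-1.2, -2.2, 5.8]
opening: 0.0182
grip_force: 39.0
```

```bash
python3 go.py 0.671 0.214 0.212 91
```

```text
t 7.67 pos [0.6714 0.1815 0.2131] q [ 0.16  0.28  1.51 -0.    1.35 -1.43] yaw 90.98 tilt [ 0.002 -0.    -1.   ] F [-1.2 -2.2  5.8] grip 39.0 open 0.0182
slide [-0.0002  0.0325  0.0011] spin -0.02
```

Call:
arm_command(
  increments=[
    {"slide":[0,0.008,0],"spin":0,"gripper":-1},
    {"slide":[0,0.016,0],"spin":0,"gripper":-1},
    {"slide":[0,0.024,0],"spin":0,"gripper":-1},
    {"slide":[0,0.03,0],"spin":0,"gripper":-1},
    {"slide":[0,0.032,0],"spin":0,"gripper":-1},
    {"slide":[0,0.032,0],"spin":0,"gripper":-1},
    {"slide":[0,0.032,0],"spin":0,"gripper":-1},
    {"slide":[0,0.032,0],"spin":0,"gripper":-1},
  ],
)

```text
t: 8.33
tool_pos: [0.6708, 0.2126, 0.2131]
tool_rot: [-0.027, 3.141, -0.004]
contact_force: [-1.6, -6.1, 6.5]
opening: 0.0179
grip_force: 39.1
```

Call:
arm_command(
  increments=[
    {"slide":[0,0,0],"spin":0,"gripper":-1},
    {"slide":[0,0,0],"spin":0,"gripper":-1},
    {"slide":[0,0,0],"spin":0,"gripper":-1},
    {"slide":[0,0,0],"spin":0,"gripper":-1},
    {"slide":[0,0,0],"spin":0,"gripper":-1},
    {"slide":[0,0,0],"spin":0,"gripper":-1},
    {"slide":[0,0,0],"spin":0,"gripper":-1},
    {"slide":[0,0,0],"spin":0,"gripper":-1},
  ],
)

```text
t: 9.0
tool_pos: [0.6708, 0.2125, 0.2131]
tool_rot: [-0.026, 3.141, -0.004]
contact_force: [-1.5, -5.7, 6.1]
opening: 0.0181
grip_force: 39.1
```

```bash
python3 go.py 0.671 0.214 0.212 91;  python3 - <<'E'
from h import *
for n in("side","wrist"): grab(n,f"pics/{n}4.png")
s=cv2.imread("pics/side4.png")[190:350,300:420];w=cv2.imread("pics/wrist4.png")
r=lambda a,h:cv2.resize(a,(int(a.shape[1]*h/a.shape[0]),h),interpolation=cv2.INTER_CUBIC)
cv2.imwrite("pics/m4.png",np.hstack([r(w[:,100:460],500),r(s,500)])[:,:800])
E
```

```text
t 9.0 pos [0.6708 0.2125 0.2131] q [ 0.2   0.3   1.49 -0.    1.35 -1.39] yaw 90.96 tilt [ 0.001 -0.003 -1.   ] F [-1.5 -5.7  6.1] grip 39.1 open 0.0181
slide [-0.0003  0.0015  0.0011] spin -0.04
```

View pics/m4.png

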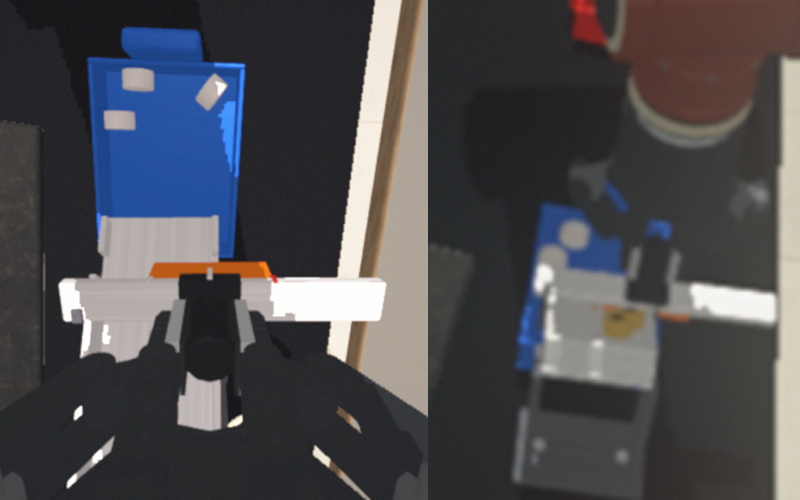

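Run:
```python
from h import *
print(onz("pics/wrist4.npz",276.4,228,.116))
print(order.finish_job())
```

```text
[0.65644833 0.21268087 0.116     ]
the job is handed in; nothing more can be done
None
```

The job is handed in. The blue tray stands under the chute mouth, let go, with all three white spacers in it. The gripper is holding the shutter at half travel, measured at about 31 mm against 32 mm. The brass spacers are still in the chute, and no bystander was touched. The result of the judging was not shown.

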